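Close up the bottle-cradle row on the wine shop counter

ROBOT

A 6-joint arm with a two-finger parallel gripper is mounted at the origin on the work surface. World frame = base frame: x ahead of the robot, y to its left, z up, the work surface at z = 0. Lengths are in mm, angles in rad, forces in N, time in s.
With the tool pointing down it reaches from about 350 to 875 mm from the base axis. Payload 4.2 kg.
Tool frame: the origin (TCP) lies midway between the tips of the shut fingers; the grasp point (between the pads) lies 19 mm behind it (arm.tcp_to_grasp is the distance from the TCP to the grasp point, in mm); z points along the fingers, y is the line along which they close (so a half turn about z gives the same grasp; the last joint's range is limited). The gripper opens to 85 mm and grips with 20 to 120 N. Pads are 22 mm wide; open, the fingers measure 114 mm over their backs; the gripper's body (76 mm by 85 mm) begins 54 mm behind the grasp point. The pads swing forward as they close: fully open they stand 13 mm farther back than shut.
Start: joints at [1.406, 0.385, 0.008, 0, -1.194, -0.259], TCP at [256.984, 569.701, 231.312] pointing down, gripper open.
Joint ranges: [-3.14, 3.14], [-1.21, 2.06], [-1.07, 1.41], [-3.16, 2.05], [-2.99, -0.16], [-3.1, 3.1]. Speed limits (rad/s): [2.79, 2.79, 3.14, 3.14, 3.14, 3.14].

INTERFACE

Orientations are given as a unit quaternion [x, y, z, w].
In Python, from bench import arm gives the robot as it stands.
- The arm moves only by the tool arm_command, never from a script. Its argument "rows" is a list of rows, each a list of 2 entries, a list of its own where there are three numbers: the shift along the tool's x, y, z as a fraction of full scale, then the turn, a rotation vector about the tool's x, y, z as a fraction of full scale. In form: [[[x, y, z], [wx, wy, wz]], ...]. A call has 1 to 5 rows; each row is the pose to reach, as a shift and turn from the pose commanded when the call began, along the tool's axes at that moment, turning the shorter way round; what a row does not reach only later rows make up. Full scale, the value 1, is 0.25 m for a shift and 180 degrees for a turn. A row lasts 1/10 s, in which the tool goes at most 50 mm and 8.59 degrees, less where a joint would pass 70% of its speed; a pose out of reach is approached as far as the arm can. A call with a number of a shift or a turn outside -1 to 1 is refused whole. A call with a gripper value outside its range is refused whole. "grip" is the opening, from 0 (shut) to 1 (fully open), set as the call begins (left out, the last holds). The fingers move at their own pace and stop on an object; the grip force is fixed at half the most. Time passes only in rows, so rows that repeat a pose let the fingers close. It gives the time, the measured TCP pose, the force, the opening and the grip force at its end, in the units of the state.
- arm.read_state(): the state, without advancing time (a new reading comes with each control period).
- arm.get_image(name): name is "scene" or "top"; returns (picture, depth): 384x512x3 uint8, blue, green, red; 384x512 float32, mm along the optical axis (not along the pixel's ray), 0 where there is no reading.
- arm.camera_info(name): a dict with "fx", "fy", "cx", "cy" (pixels), "extrinsics" (4x4, takes a point from camera to world coordinates). Camera axes: x right, y down, z forward; pixel columns grow to the right and rows downward; lengths in mm; the calibration is good to about 2 mm. A picture is of the moment at which its call begins. camera_info takes no time and is no camera call.
- arm.job_done(): hands the job in; it is judged then, once.
Trained networks look in the newest picture that a camera, given by its name, has taken for a name from the list of things; names that differ only in an ending like _2 or _b are one class to them, and where a whole thing is asked for, a point or a joint stands for the part that bears it (a point fixed in the world has none). Each returns a list of dicts, best first, with "score" (0 to 1); they miss things now and then, are a little off and sometimes report something else, mostly with a low value. They report only what shows in the picture. A call takes as long as a camera call. They do not tell look-alikes from the thing itself.
- arm.spot_in(camera, query): "position" ([column, row] in pixels, amid what is visible of it).
The state is a dict: "clock": time; "joints": joint angles; "joint_vel": joint speeds; "joint_efforts": joint torques, N m; "position": TCP position; "ee_rot": TCP orientation; "contact_force": force on the tool from outside, world axes, zero at the start; "wrist_torque": the same for the moment, N m; "gripper_width": finger opening in mm; "grasp_force": force on a finger pad.
Only numpy, scipy, OpenCV 4.12 (cv2) and the standard library are available. Lean on these libraries where they do the work, as an engineer would, in place of code of your own. Each camera call takes 0.05 s, during which the arm holds its last target. There are 200 camera calls.

TASK

The empty single-bottle cradle has been left standing apart from the display row on the wine shop counter. Close up the row: bring the cradle against the row's long side, flat on the counter, with no gap at either end of the joint and its two ends level with the ends of the row's cradles. Do not shove the row along, and leave the wine glass, cork basket and corkscrew where they are.

Things in the scene. Friction and masses are not known exactly. Their poses are not given: they have to be found in the camera images.
- cradle: Loose empty cradle, pale wood, for one lying bottle: 200 (x) x 104 (y) x 62 mm high, origin at centre of underside, z up. Two end boards 22 mm thick (x), with a scallop of radius 40 mm in the top edge, joined by two side rails. Board edges at y = +-52 mm are the flat mating faces. Open inside, down to the counter. Same after a half turn. 0.2-0.4 kg; it slides, or can be lifted.
- row: Display row: two cradles like the loose one, screwed side by side, each with a full dark bottle lying fast along x. Frames 200 (x) x 208 (y) x 62 mm; origin at centre of underside. Long side faces at y = +-104, ends at x = +-100 mm. Bottle tops 97 mm high, necks reach x = +202 mm. Loose, about 3 kg. Closed up, the cradle's origin is 156 mm to one side (y) of this origin and level with it in x.
- glass: Stemmed wine glass standing on the counter, 205 mm high, 82 mm across; origin at the centre of its foot. Leave alone.
- basket: Chip-wood basket of corks, 174 x 154 mm, 85 mm high with a bow handle to 174 mm; origin at the centre of its underside. Leave alone.
- corkscrew: Folded waiter's corkscrew lying on the counter, 118 mm long (its y), 16 mm wide, 18 mm high; origin at the centre of its underside. Leave alone.
- rail_a (a point): Middle of the cradle's +y rail (cradle x 0, y +42, 30 mm above its underside). The rail is 156 mm long (cradle x), 16 mm thick (y), 6 to 40 mm above the counter; free space 68 mm wide between the rails. It can be pinched from above, fingers either side, tips about 10 mm off the counter. Axes as the cradle's.
- rail_b (a point): The same on the cradle's -y rail (cradle x 0, y -42, 30 mm above its underside).
Things that resemble listed ones, but are neither listed nor needed, are in the scene too. What is shaped like the cradle but green or yellow is not meant.

How it is judged:
By the outcome, as a careful person would: the job done as asked, in the order asked, and still so for the second after the job is handed in, with the robot touching nothing.
It also fails if it takes over 38 s, if anything falls off the work surface, if the arm or the gripper's body presses on something with over 40 N, if the wrist force passes 120 N, or if a joint passes its speed limit or range.

## Working session

There is one attempt and no reset: what is moved stays moved. The work goes in short steps, Python scripts to look and compute and a tool call to move; the robot and the scene stay as the last step left them, time stands still between calls to the robot, and variables do not carry over. Pictures are saved under pics/ and viewed, at most 10 in all, crops included, and the job is handed in when it is done.

Besides the shell and the picture viewer there is one more tool, called after "Emit:" as name(argument=value, ...) on one line, values as JSON. arm_command: Moves the arm, as the interface text tells. Shift numbers are shares of 0.25 m and turn numbers shares of 180 degrees, none past 1 either way. Its arguments: {"type":"object","properties":{"rows":{"type":"array","items":{"type":"array"}},"grip":{"type":"number"}},"required":["rows"]}

```bash
mkdir -p pics
cat > h.py <<'E'
from bench import arm
import numpy as np, cv2
def cloud(n):
    im,d=arm.get_image(n); c=arm.camera_info(n)
    v,u=np.mgrid[:d.shape[0],:d.shape[1]]
    P=np.stack([(u-c['cx'])/c['fx']*d,(v-c['cy'])/c['fy']*d,d],-1)
    E=np.array(c['extrinsics']); W=P@E[:3,:3].T+E[:3,3]; W[d<=0]=np.nan
    return im,W
E
python3 - <<'E'
from h import *
ims=[]
for n in('scene','top'):
    im,W=cloud(n); ims.append(im); np.save(n+'.npy',W); cv2.imwrite(n+'.png',im)
    cv2.imwrite(f'pics/{n}0.png',cv2.resize(im,(768,576)))
    for q in('cradle','row','glass','basket','corkscrew'):
        for r in arm.spot_in(n,q)[:3]:
            u,v=map(int,r['position']); print(n,q,round(r['score'],2),(u,v),W[v,u].round())
s=arm.read_state(); print(s['clock'],s['position'],s['ee_rot'])
E
```

```text
scene cradle 0.96 (321, 149) [327. 154.  40.]
scene cradle 0.68 (210, 143) [ 304. -207.   -4.]
scene cradle 0.55 (327, 211) [537. 179.  18.]
scene row 0.93 (204, 211) [ 578. -177.   28.]
scene glass 0.59 (422, 206) [589. 400. 171.]
scene basket 0.55 (111, 166) [ 480. -467.   76.]
scene corkscrew 0.78 (136, 235) [ 666. -360.   11.]
top cradle 0.9 (171, 255) [317. 231.  30.]
top cradle 0.62 (196, 166) [606. 156.   2.]
top cradle 0.61 (356, 143) [ 667. -375.   14.]
top row 0.58 (296, 168) [ 591. -175.    0.]
top glass 0.88 (99, 173) [572. 441.  95.]
top glass 0.67 (354, 144) [ 663. -368.   17.]
top basket 0.86 (394, 197) [ 467. -438.  157.]
top corkscrew 0.71 (352, 143) [ 667. -362.   14.]
0.6 [256.97738302 569.69241241 231.32168986] [ 9.77634087e-01 -2.10313082e-01 -1.23740124e-06  5.00989507e-06]
```

View pics/top0.png

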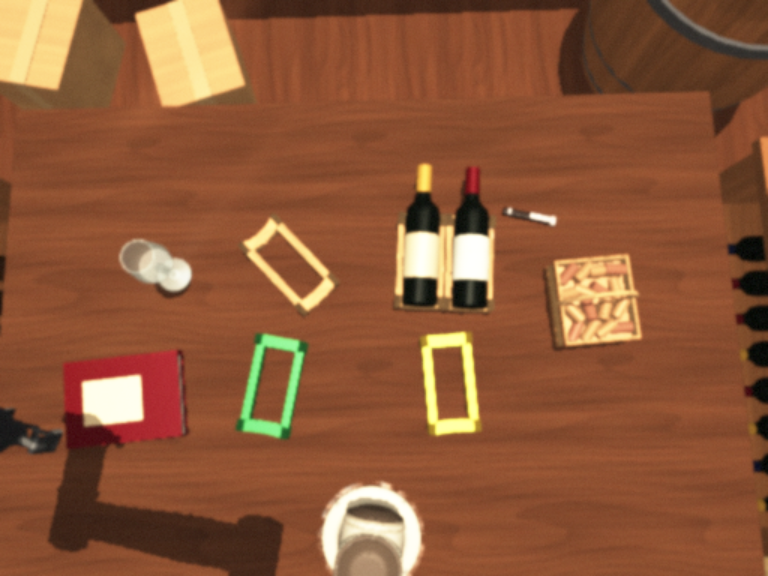

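View pics/scene0.png

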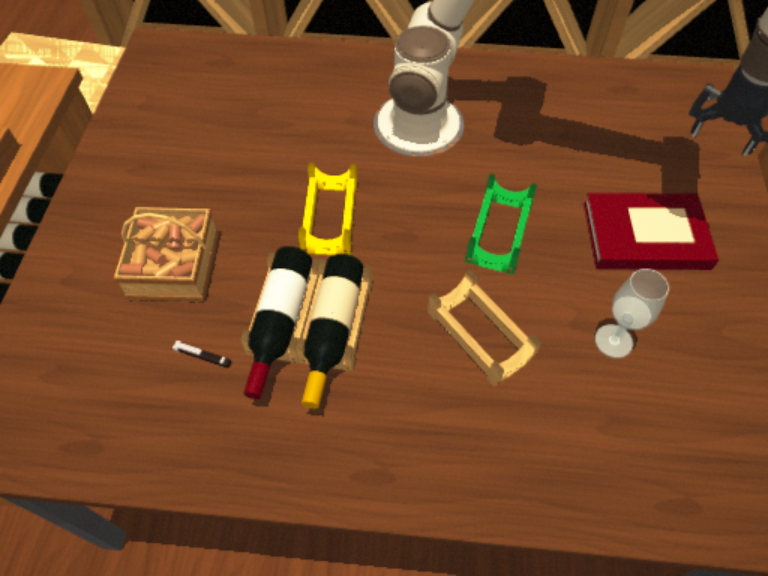

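```bash
cat >> h.py <<'E'
def fit(W,cx,cy,r,L,Wd,zlo=12,zhi=68):
    m=(np.hypot(W[...,0]-cx,W[...,1]-cy)<r)&(W[...,2]>zlo)&(W[...,2]<zhi)
    p=W[m][:,:2]; best=None
    for a in np.radians(np.arange(-90,90,.5)):
        c,s=np.cos(a),np.sin(a); u=p@[c,s]; v=p@[-s,c]
        lo=np.percentile([u,v],1.,axis=1); hi=np.percentile([u,v],99.,axis=1)
        e=hi-lo; cost=abs(e[0]-L)+abs(e[1]-Wd)
        mid=(lo+hi)/2
        # sharpness: points near the long edges
        k=np.mean((abs(u-mid[0])>L/2-4)|(abs(v-mid[1])>Wd/2-4))
        cost-=60*k
        if best is None or cost<best[0]: best=(cost,np.degrees(a),mid[0]*c-mid[1]*s,mid[0]*s+mid[1]*c,*e,len(p))
    return np.round(best,1)
E
python3 - <<'E'
from h import *
for n in('scene','top'):
    W=np.load(n+'.npy'); 
    t=W[...,2]; g=(W[...,0]>450)&(W[...,0]<560)&(W[...,1]>-20)&(W[...,1]<40)
    print(n,'counter z',np.nanmedian(t[g]), W[176,193] if n=='top' else W[218,322])
    print('cradle',fit(W,600,155,150,200,104)); print('row',fit(W,590,-175,155,200,208,20,68))
    c=fit(W,600,155,150,200,104)
E
python3 - <<'E'
import cv2
im=cv2.imread('top.png'); cv2.imwrite('pics/topc.png',cv2.resize(im[100:220,150:350],(800,480),interpolation=cv2.INTER_CUBIC))
E
```

```text
scene counter z 0.11108840445228907 [552.8000781  167.28217578   0.62092766]
cradle [ -15.5   41.5  569.5  160.2  199.4  103.5 1661. ]
row [  34.3   87.   598.1 -174.9  205.5  258.9 1512. ]
top counter z 0.4971429544423245 [572.5088369  166.29082503   1.10643212]
cradle [ -12.    44.5  566.4  162.3  200.4  103.2 1027. ]
row [  32.4   86.   594.5 -173.3  203.8  262.4 1231. ]
```

View pics/topc.png

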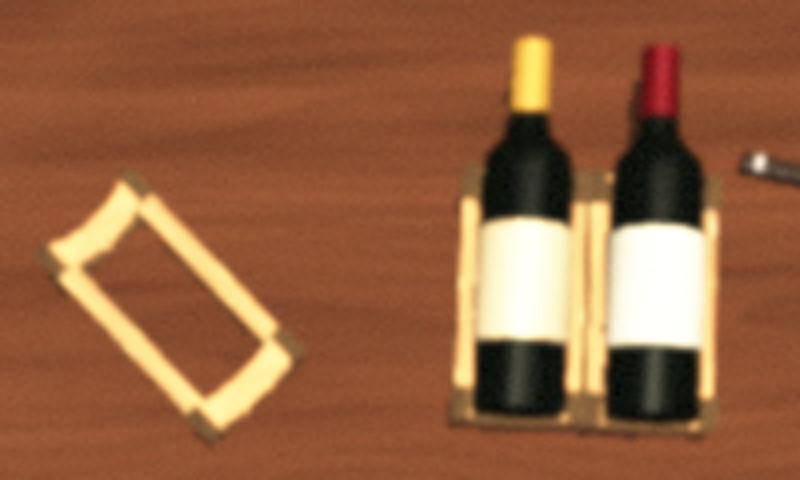

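```bash
cat >> h.py <<'E'
from scipy.optimize import minimize
def sharp(W,p0,L,Wd,zlo=12,zhi=68,row=False):
    """pose (x,y,deg): robust fit of outer rectangle to upper posts/boards/rails"""
    p=np.array(p0,float)
    for _ in range(4):
        c,s=np.cos(np.radians(p[2])),np.sin(np.radians(p[2]))
        d=W[...,:2]-p[:2]; u=d@[c,s]; v=d@[-s,c]
        m=(W[...,2]>zlo)&(W[...,2]<zhi)&(abs(u)<L/2+20)&(abs(v)<Wd/2+20)
        if row: m&=(abs(v)>85)|(u<60)
        q=W[m][:,:2]
        def f(x):
            c,s=np.cos(np.radians(x[2])),np.sin(np.radians(x[2]))
            e=q-x[:2]; a=abs(e@[c,s])-L/2; b=abs(e@[-s,c])-Wd/2
            o=np.maximum(a,b)        # signed distance outward
            return np.mean(np.where(o>0,np.minimum(o,6)*3,0))-np.mean(np.exp(-(o/4)**2))*2
        p=minimize(f,p,method='Nelder-Mead',options=dict(initial_simplex=p+np.array([[0,0,0],[6,0,0],[0,6,0],[0,0,4.]]))).x
    return p.round(1)
E
python3 - <<'E'
from h import *
for n in('scene','top'):
    W=np.load(n+'.npy')
    print(n,sharp(W,[568,161,43],200,104),sharp(W,[580,-175,-2],200,208,row=True))
W=np.load('top.npy')
for u,v in((473,182),(713,187),(461,408),(703,414),(130,183),(52,262),(288,348),(208,425)):
    i,j=round(150+u/4),round(100+v/4); print((u,v),np.nanmedian(W[j-1:j+2,i-1:i+2].reshape(-1,3),axis=0).round(1))
c=arm.camera_info('top'); print(np.array(c['extrinsics'])[:3,3].round(),c['fx'])
E
```

```text
scene [568.2 160.9  42.4] [ 564.9 -173.5   -4.2]
top [567.  162.7  42.2] [ 563.3 -171.1   -4.1]
(473, 182) [653.2 -82.7  60.2]
(713, 187) [ 644.  -273.6   60.8]
(461, 408) [472.5 -68.   61.4]
(703, 414) [ 461.4 -257.3   63.6]
(130, 183) [659.8 192.3  61. ]
(52, 262) [595.6 251.9  61.9]
(288, 348) [523.6  65.6  61.2]
(208, 425) [465.4 128.6  59.9]
[ 323.  -42. 1319.] 405.6155684287348
```

Add to h.py:
```python
from scipy.spatial.transform import Rotation as R
def to(x,y,z,yaw):
    s=arm.read_state(); r=R.from_quat(s['ee_rot']); p=np.array(s['position'])
    t=R.from_euler('z',yaw,degrees=True)*R.from_euler('x',180,degrees=True)
    ax=r.as_matrix()[:,0]
    print('t',s['clock'],'pos',p.round(1),'yaw',np.degrees(np.arctan2(ax[1],ax[0])).round(2),'F',np.round(s['contact_force'],1),'w',round(s['gripper_width'],1),'q',np.round(s['joints'],2))
    print('shift',(r.inv().apply(np.array([x,y,z])-p)/250).round(4),'turn',((r.inv()*t).as_rotvec()/np.pi).round(4))
```

```text
(no output)
```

Emit:
arm_command(rows=[[[0.83,0.46,0],[0,0,-0.37]],[[0.83,0.46,0],[0,0,-0.37]],[[0.83,0.46,0],[0,0,-0.37]],[[0.83,0.46,0],[0,0,-0.37]],[[0.83,0.46,0],[0,0,-0.37]]], grip=1)

```text
clock: 1.1
position: [399.8, 377.5, 231.7]
ee_rot: [0.987, 0.16, 0.0, -0.0]
contact_force: [0.2, 1.1, -0.1]
gripper_width: 85.9
grasp_force: 0.0
```

```bash
python3 -c "
from h import *
to(539,193,140,42.3)"
```

```text
t 1.1 pos [399.8 377.5 231.7] yaw 18.43 F [ 0.2  1.1 -0.1] w 85.9 q [ 1.05  0.26 -0.18  0.   -1.14  0.84]
shift [0.2946 0.8764 0.3665] turn [-0.000e+00 -1.000e-04 -1.326e-01]
```

Emit:
arm_command(rows=[[[0.295,0.876,0.3665],[0,0,-0.1326]],[[0.295,0.876,0.3665],[0,0,-0.1326]],[[0.295,0.876,0.3665],[0,0,-0.1326]],[[0.295,0.876,0.3665],[0,0,-0.1326]],[[0.295,0.876,0.3665],[0,0,-0.1326]]])

```text
clock: 1.6
position: [535.4, 196.4, 141.1]
ee_rot: [0.934, 0.358, 0.001, -0.0]
contact_force: [1.1, 0.9, 0.4]
gripper_width: 85.6
grasp_force: 0.0
```

Emit:
arm_command(rows=[[[0,0,0],[0,0,0]],[[0,0,0],[0,0,0]]])

```text
clock: 1.8
position: [534.8, 196.6, 140.9]
ee_rot: [0.934, 0.357, -0.001, 0.0]
contact_force: [-0.4, -0.4, 0.6]
gripper_width: 85.5
grasp_force: 0.0
```

Run:
```python
from h import *
to(539,193,12,42.3)
im,W=cloud('scene'); print(sharp(W,[568,161,42.3],200,104)); 
cv2.imwrite('pics/s1.png',cv2.resize(im[100:260,220:420],(750,600)))
```

```text
t 1.8 pos [534.8 196.6 140.9] yaw 41.83 F [-0.4 -0.4  0.6] w 85.5 q [ 0.64  0.37 -0.26  0.   -0.94  1.66]
shift [0.0034 0.0219 0.5155] turn [ 0.      0.0004 -0.0026]
[568.  160.7  42.3]
```

View pics/s1.png

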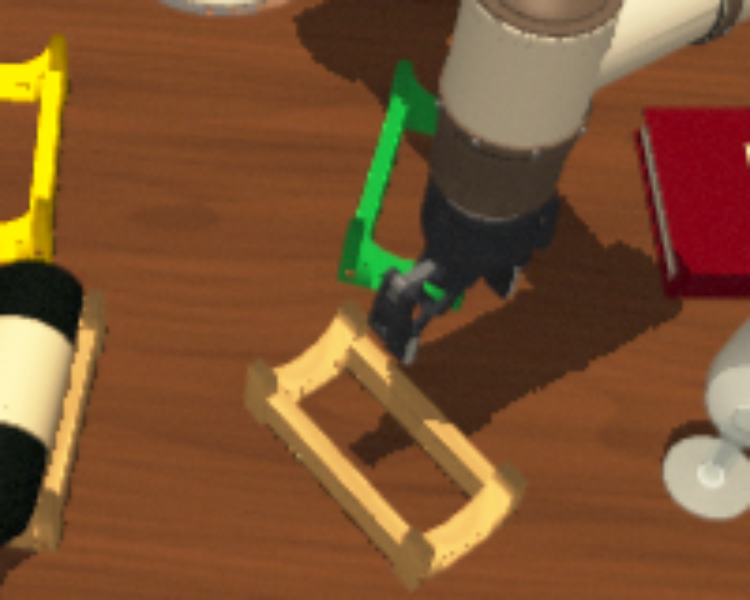

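Emit:
arm_command(rows=[[[0.003,0.02,0.15],[0,0,-0.0026]],[[0.003,0.02,0.27],[0,0,-0.0026]],[[0.003,0.02,0.38],[0,0,-0.0026]],[[0.003,0.02,0.46],[0,0,-0.0026]],[[0.003,0.02,0.515],[0,0,-0.0026]]])

```text
clock: 2.35
position: [537.6, 196.3, 12.1]
ee_rot: [0.932, 0.363, -0.0, -0.0]
contact_force: [0.0, 0.1, -0.2]
gripper_width: 85.3
grasp_force: 0.0
```

Emit:
arm_command(rows=[[[0,0,0],[0,0,0]],[[0,0,0],[0,0,0]],[[0,0,0],[0,0,0]],[[0,0,0],[0,0,0]],[[0,0,0],[0,0,0]]], grip=0)

```text
clock: 2.85
position: [538.9, 195.0, 14.0]
ee_rot: [0.932, 0.362, 0.001, -0.0]
contact_force: [-0.6, -0.2, -0.7]
gripper_width: 14.8
grasp_force: 58.6
```

Emit:
arm_command(rows=[[[0,0,0],[0,0,0]],[[0,0,0],[0,0,0]],[[0,0,0],[0,0,0]],[[0,0,0],[0,0,0]],[[0,0,0],[0,0,0]]])

```text
clock: 3.35
position: [538.9, 195.0, 13.9]
ee_rot: [0.932, 0.362, 0.001, -0.0]
contact_force: [-0.8, 1.0, 6.0]
gripper_width: 14.6
grasp_force: 59.8
```

Run:
```python
from h import *
for n in('scene','top'):
    im,W=cloud(n); print(sharp(W,[568,161,42.3],200,104))
# row pose (564,-172.5,-4.3); pre-join 25 mm short: rail_a at row (0,198+25)
for g in(40,0):
    a=np.radians(-4.3); x,y=564-np.sin(a)*(198+g),-172.5+np.cos(a)*(198+g); print(g,x,y); to(x,y,15,-4.3)
```

```text
[567.7 161.8  42.5]
[565.6 164.9  42.3]
40 581.844936984666 64.83006177897755
t 3.45 pos [538.9 195.   13.9] yaw 42.47 F [-2.   1.   5.3] w 14.7 q [ 0.63  0.54 -0.37  0.   -0.66  1.68]
shift [-0.2249  0.5001 -0.0045] turn [-1.000e-04 -6.000e-04  2.598e-01]
0 578.8457879116129 24.942656437972914
t 3.45 pos [538.9 195.   13.9] yaw 42.47 F [-2.   1.   5.3] w 14.7 q [ 0.63  0.54 -0.37  0.   -0.66  1.68]
shift [-0.3415  0.6097 -0.0047] turn [-1.000e-04 -6.000e-04  2.598e-01]
```

Emit:
arm_command(rows=[[[-0.025,0.07,-0.004],[0,0,0.043]],[[-0.05,0.14,-0.004],[0,0,0.087]],[[-0.07,0.21,-0.004],[0,0,0.13]],[[-0.09,0.28,-0.004],[0,0,0.173]],[[-0.115,0.35,-0.004],[0,0,0.217]]])

```text
clock: 3.95
position: [577.0, 110.6, 13.9]
ee_rot: [1.0, 0.027, 0.001, -0.0]
contact_force: [-0.2, 2.3, 2.0]
gripper_width: 15.1
grasp_force: 59.2
```

```bash
python3 -c "
from h import *
to(584.1,94.7,14,-4.3)"
```

```text
t 3.95 pos [577.  110.6  13.9] yaw 3.11 F [-0.2  2.3  2. ] w 15.1 q [ 0.46  0.56 -0.33 -0.   -0.68  1.16]
shift [ 0.0249  0.065  -0.0003] turn [-0.0003 -0.0005  0.0411]
```

Reach the pre-join pose, raise out of contact is not needed; then look and compare cradle to row.

Emit:
arm_command(rows=[[[0.012,0.03,0],[0,0,0.02]],[[0.025,0.065,0],[0,0,0.041]],[[0.025,0.065,0],[0,0,0.041]],[[0.025,0.065,0],[0,0,0.041]]])

```text
clock: 4.35
position: [583.8, 94.4, 13.9]
ee_rot: [0.999, -0.035, 0.0, 0.0]
contact_force: [1.4, -2.5, 1.3]
gripper_width: 15.0
grasp_force: 59.3
```

Run:
```python
from h import *
to(584.1,94.7,14,-4.3)
for n in('scene','top'):
    im,W=cloud(n); print(n,sharp(W,[579,52,-4.3],200,104),sharp(W,[564,-172,-4.3],200,208,row=True))
    cv2.imwrite(f'{n}2.png',im)
a=cv2.imread('scene2.png')[150:290,150:350]; cv2.imwrite('pics/s2.png',cv2.resize(a,(800,560),interpolation=cv2.INTER_CUBIC))
```

```text
t 4.35 pos [583.8  94.4  13.9] yaw -3.96 F [ 1.4 -2.5  1.3] w 15.0 q [ 0.43  0.56 -0.32  0.   -0.68  1.07]
shift [ 0.0013 -0.0012 -0.0002] turn [ 0.     -0.0003  0.0019]
scene [582.  52.  -4.] [ 564.7 -173.4   -4.1]
top [579.9  52.4  -4. ] [ 563.3 -171.    -4.2]
```

View pics/s2.png

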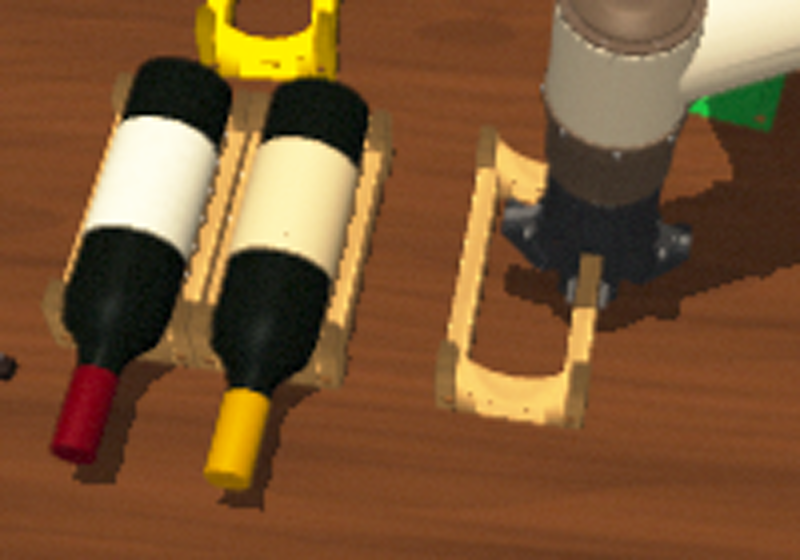

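Emit:
arm_command(rows=[[[-0.003,0.05,0],[0,0,0.001]],[[-0.003,0.1,0],[0,0,0.001]],[[-0.003,0.15,0],[0,0,0.001]],[[-0.003,0.2,0],[0,0,0.001]],[[-0.003,0.23,0],[0,0,0.001]]])

```text
clock: 4.95
position: [578.6, 36.2, 14.0]
ee_rot: [0.999, -0.037, 0.0, -0.0]
contact_force: [0.5, 3.6, 0.2]
gripper_width: 15.0
grasp_force: 59.0
```

```bash
cat > m.py <<'E'
from h import *
to(584.1,94.7,14,-4.15)
for n in('scene','top'):
    im,W=cloud(n)
    # split the two bodies to keep the fits apart
    r=sharp(W,[564,-172,-4.2],200,208,row=True)
    a=np.radians(-4.15); V=(W[...,:2]-r[:2])@[-np.sin(a),np.cos(a)]
    Wc=W.copy(); Wc[V<106]=np.nan
    c0=r[:2]+160*np.array([-np.sin(a),np.cos(a)])
    c=sharp(Wc,[*c0,-4.2],200,104)
    d=c[:2]-r[:2]; b=np.radians(r[2])
    print(n,c,r,'u,v',(d@[np.cos(b),np.sin(b)]).round(1),(d@[-np.sin(b),np.cos(b)]).round(1)); cv2.imwrite(n+'3.png',im)
E
python3 m.py
```

```text
t 4.95 pos [578.6  36.2  14. ] yaw -4.23 F [0.5 3.6 0.2] w 15.0 q [ 0.34  0.55 -0.35 -0.   -0.67  1.16]
shift [ 4.600e-03 -2.348e-01 -1.000e-04] turn [-0.0001 -0.0002 -0.0005]
scene [576.7  -5.8  -4.6] [ 564.6 -173.4   -4.1] u,v 0.1 168.0
top [575.2  -5.   -4.5] [ 563.3 -170.1   -4.1] u,v 0.1 165.5
```

Emit:
arm_command(rows=[[[0,0.01,0],[0,0,0]],[[0,0.02,0],[0,0,0]],[[0,0.03,0],[0,0,0]],[[0,0.03,0],[0,0,0]]])

```text
clock: 5.45
position: [578.5, 30.3, 13.9]
ee_rot: [0.999, -0.036, 0.001, -0.0]
contact_force: [0.6, 3.5, 4.5]
gripper_width: 14.7
grasp_force: 59.8
```

Emit:
arm_command(rows=[[[0,0.004,0],[0,0,0]],[[0,0.004,0],[0,0,0]],[[0,0.004,0],[0,0,0]]])

```text
clock: 5.75
position: [578.4, 29.4, 13.9]
ee_rot: [0.999, -0.036, 0.001, -0.0]
contact_force: [-0.5, 5.1, 5.1]
gripper_width: 15.2
grasp_force: 59.9
```

Emit:
arm_command(rows=[[[0,0.004,0],[0,0,0]],[[0,0.004,0],[0,0,0]],[[0,0.004,0],[0,0,0]]])

```text
clock: 6.05
position: [578.4, 28.4, 13.9]
ee_rot: [0.999, -0.036, 0.001, -0.0]
contact_force: [-0.1, 4.7, 5.7]
gripper_width: 14.7
grasp_force: 59.9
```

```bash
python3 m.py
```

```text
t 6.05 pos [578.4  28.4  13.9] yaw -4.15 F [-0.1  4.7  5.7] w 14.7 q [ 0.33  0.55 -0.35  0.   -0.67  1.17]
shift [ 3.800e-03 -2.661e-01 -2.000e-04] turn [-0.0001 -0.0003  0.    ]
scene [583.4  71.4  -4.3] [570.3 -86.8  -4.5] u,v 0.6 158.7
top [579.3  49.7  -4.3] [ 567.8 -108.1   -4.1] u,v 0.2 158.2
```

Emit:
arm_command(rows=[[[0,0.004,0],[0,0,0]],[[0,0.004,0],[0,0,0]],[[0,0.004,0],[0,0,0]]])

```text
clock: 6.45
position: [578.3, 27.4, 13.9]
ee_rot: [0.999, -0.036, 0.001, -0.0]
contact_force: [1.3, 5.4, 5.7]
gripper_width: 15.2
grasp_force: 59.9
```

Emit:
arm_command(rows=[[[0,0.004,0],[0,0,0]],[[0,0.004,0],[0,0,0]],[[0,0.004,0],[0,0,0]]])

```text
clock: 6.75
position: [578.2, 26.7, 13.9]
ee_rot: [0.999, -0.036, 0.001, -0.0]
contact_force: [0.7, 5.1, 4.9]
gripper_width: 15.1
grasp_force: 59.9
```

Emit:
arm_command(rows=[[[0,0.003,0],[0,0,0]],[[0,0.003,0],[0,0,0]],[[0,0.003,0],[0,0,0]]])

```text
clock: 7.05
position: [578.2, 26.6, 13.9]
ee_rot: [0.999, -0.036, 0.001, -0.001]
contact_force: [-1.4, 8.2, 5.2]
gripper_width: 15.0
grasp_force: 59.9
```

Emit:
arm_command(rows=[[[0,0.003,0],[0,0,0]],[[0,0.003,0],[0,0,0]],[[0,0.003,0],[0,0,0]]])

```text
clock: 7.35
position: [578.2, 26.6, 14.0]
ee_rot: [0.999, -0.036, 0.001, -0.001]
contact_force: [-1.0, 11.2, 6.9]
gripper_width: 15.3
grasp_force: 60.0
```

Emit:
arm_command(rows=[[[0,0.003,0],[0,0,0]],[[0,0.003,0],[0,0,0]],[[0,0.003,0],[0,0,0]]])

```text
clock: 7.65
position: [578.2, 26.6, 14.0]
ee_rot: [0.999, -0.036, 0.001, -0.001]
contact_force: [-2.0, 14.7, 5.6]
gripper_width: 14.7
grasp_force: 60.0
```

```bash
cat > m2.py <<'E'
from h import *
to(578,26,14,-4.15)
for n,rp in(('scene',[564.6,-173.4]),('top',[563.3,-170.8])):
    im,W=cloud(n); a=np.radians(-4.15); rp=np.array(rp)
    V=(W[...,:2]-rp)@[-np.sin(a),np.cos(a)]
    Wr=W.copy(); Wr[V>104.5]=np.nan; Wc=W.copy(); Wc[V<104.5]=np.nan
    r=sharp(Wr,[*rp,-4.15],200,208,row=True)
    c=sharp(Wc,[*(rp+156*np.array([-np.sin(a),np.cos(a)])),-4.15],200,104)
    d=c[:2]-r[:2]; b=np.radians(r[2])
    print(n,c,r,'u,v',(d@[np.cos(b),np.sin(b)]).round(1),(d@[-np.sin(b),np.cos(b)]).round(1)); cv2.imwrite(n+'3.png',im)
E
python3 m2.py
python3 - <<'E'
import cv2,numpy as np
a=cv2.imread('scene3.png')[155:275,170:300]; b=cv2.imread('top3.png')[120:220,225:325]
A=cv2.resize(a,(420,388),interpolation=2);B=cv2.resize(b,(388,388),interpolation=2)
cv2.imwrite('pics/j.png',np.hstack([A,B])[:,:800])
E
```

```text
t 7.65 pos [578.2  26.6  14. ] yaw -4.1 F [-2.  14.7  5.6] w 14.7 q [ 0.32  0.55 -0.35 -0.   -0.67  1.18]
shift [-0.0005  0.0023 -0.0002] turn [-0.0009 -0.0006  0.0003]
scene [576.5 -15.1  -4.4] [ 564.7 -174.4   -4.2] u,v 0.1 159.7
top [574.9 -13.2  -3.8] [ 563.4 -170.4   -4.1] u,v 0.2 157.6
```

View pics/j.png

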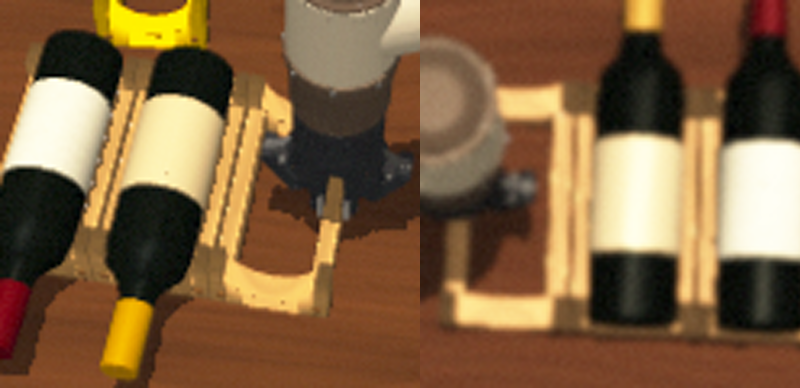

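Emit:
arm_command(rows=[[[0,-0.006,0],[0,0,0]],[[0,-0.006,0],[0,0,0]],[[0,-0.006,0],[0,0,0]],[[0,-0.006,0],[0,0,0]],[[0,-0.006,0],[0,0,0]]], grip=0.35)

```text
clock: 8.25
position: [577.3, 24.6, 13.3]
ee_rot: [0.999, -0.037, -0.001, 0.0]
contact_force: [-0.3, -0.5, 0.1]
gripper_width: 29.7
grasp_force: 0.0
```

Emit:
arm_command(rows=[[[0,0.01,0],[0,0,0]],[[0,0.02,0],[0,0,0]],[[0,0.024,0],[0,0,0]],[[0,0.024,0],[0,0,0]]])

```text
clock: 8.65
position: [577.2, 19.7, 13.6]
ee_rot: [0.999, -0.037, 0.0, -0.0]
contact_force: [-0.9, 3.2, -0.1]
gripper_width: 29.9
grasp_force: 1.8
```

Emit:
arm_command(rows=[[[0,0.003,0],[0,0,0]],[[0,0.003,0],[0,0,0]],[[0,0.003,0],[0,0,0]]])

```text
clock: 8.95
position: [577.2, 19.7, 13.6]
ee_rot: [0.999, -0.036, 0.0, -0.001]
contact_force: [-0.5, 7.3, -0.4]
gripper_width: 30.2
grasp_force: 3.3
```

Emit:
arm_command(rows=[[[0,0.003,0],[0,0,0]],[[0,0.003,0],[0,0,0]],[[0,0.003,0],[0,0,0]]])

```text
clock: 9.25
position: [577.3, 19.7, 13.6]
ee_rot: [0.999, -0.036, 0.0, -0.001]
contact_force: [-2.2, 9.9, -0.2]
gripper_width: 29.9
grasp_force: 4.7
```

Emit:
arm_command(rows=[[[0,0.003,0],[0,0,0]],[[0,0.003,0],[0,0,0]],[[0,0.003,0],[0,0,0]]])

```text
clock: 9.55
position: [577.3, 19.6, 13.6]
ee_rot: [0.999, -0.036, 0.001, -0.001]
contact_force: [-1.9, 12.3, -0.4]
gripper_width: 30.2
grasp_force: 6.1
```

Emit:
arm_command(rows=[[[0,-0.036,0],[0,0,0]],[[0,-0.036,0],[0,0,0]],[[0,-0.036,0],[0,0,0]]])

```text
clock: 9.85
position: [577.7, 25.7, 13.7]
ee_rot: [0.999, -0.036, -0.0, 0.0]
contact_force: [-0.4, 0.5, -0.3]
gripper_width: 29.7
grasp_force: 0.0
```

Emit:
arm_command(rows=[[[0,0,-0.05],[0,0,0]],[[0,0,-0.15],[0,0,0]],[[0,0,-0.3],[0,0,0]],[[0,0,-0.5],[0,0,0]],[[0,0,-0.6],[0,0,0]]])

```text
clock: 10.35
position: [579.6, 25.5, 169.4]
ee_rot: [0.999, -0.036, 0.004, -0.001]
contact_force: [0.2, -0.1, -0.2]
gripper_width: 29.9
grasp_force: 0.0
```

Emit:
arm_command(rows=[[[-0.2,-0.8,-0.1],[0,0,0]],[[-0.2,-0.8,-0.1],[0,0,0]],[[-0.2,-0.8,-0.1],[0,0,0]],[[-0.2,-0.8,-0.1],[0,0,0]],[[-0.2,-0.8,-0.1],[0,0,0]]])

```text
clock: 10.85
position: [542.3, 233.1, 190.7]
ee_rot: [0.999, -0.034, 0.002, -0.001]
contact_force: [-0.2, -1.3, 0.3]
gripper_width: 29.8
grasp_force: 0.0
```

```bash
python3 m2.py
python3 - <<'E'
import cv2,numpy as np
a=cv2.imread('scene3.png')[155:275,170:300]; b=cv2.imread('top3.png')[120:220,225:325]
A=cv2.resize(a,(420,388),interpolation=2);B=cv2.resize(b,(388,388),interpolation=2)
cv2.imwrite('pics/j2.png',np.hstack([A,B])[:,:800])
E
```

```text
t 10.85 pos [542.3 233.1 190.7] yaw -3.91 F [-0.2 -1.3  0.3] w 29.8 q [ 0.68  0.36 -0.14  0.   -1.07  0.82]
shift [0.1966 0.8185 0.7056] turn [-0.0007 -0.001   0.0013]
scene [576.1 -17.5  -3.9] [ 564.7 -173.9   -4.3] u,v -0.4 156.8
top [574.9 -13.3  -3.9] [ 563.3 -170.5   -4.1] u,v 0.3 157.6
```

View pics/j2.png

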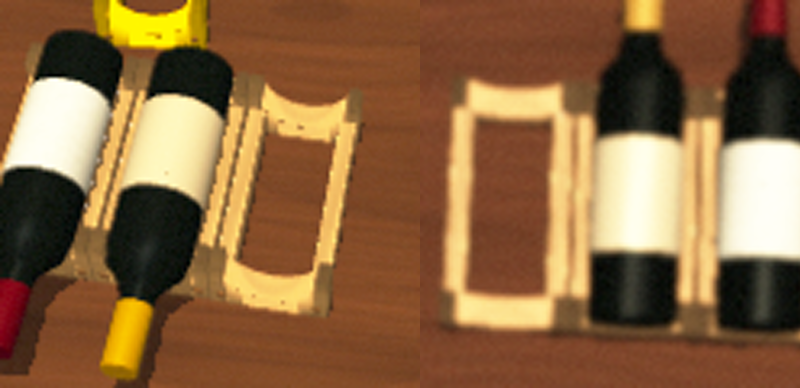

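The cradle stands flush against the row with no gap showing at either end. Its ends are level within measurement error (|u| < 0.5 mm), and the row has not moved.

```bash
python3 -c "
from bench import arm
print(arm.job_done())"
```

```text
the job is handed in; nothing more can be done
None
```

The cradle is closed up flat against the row's long side: no gap shows at either end, its ends are level with the row's to within about 0.5 mm, the row measured as unmoved, and the job was handed in at about 11 s of the 38 s allowed.

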